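# Find the loose cap among the jars of finish and set that jar aside

## Task

One of the three amber jars of wood finish has been left with its cap loose: try the caps with a closing twist (clockwise from above) to find it, and screw that cap down until it stops. Then slide that jar along the bench, upright and without lifting it, through the open side of the paper-lined tray until the whole jar is inside, to be checked for skinning. Leave the other two jars and everything else where they stand.

Things in the scene. Friction and masses are not known exactly. Their poses are not given: they have to be found in the camera images.
- jar_a: round amber glass jar with a black ribbed screw cap, standing free on the bench, about 0.35 kg. Jar body 62 mm diameter from the bench to 50 mm up, then a shoulder; cap 50 mm diameter, from 61 to 80 mm above the bench. Origin: centre of the underside, z up; the paper label is on its +x side. All three jars look alike but for dried drips on the caps, which tell nothing
- jar_b: as jar_a. If a cap is tight, a twist turns cap and jar together on the bench; if it is loose, a light twist turns the cap while the jar stays still
- jar_c: as jar_a. The jars stand in three lanes one beyond the other from the robot (at least 85 mm apart in x), in any order
- cap_a (a joint): angle of jar_a's cap on its jar (rad), growing anticlockwise from above (unscrewing). The zero is an arbitrary mark: the reading does not tell tight from loose, only whether the cap turns on its jar. A tight cap does not turn on its jar by hand; the loose one turns easily, clockwise by 0.4 to 1.0 rad up to its stop; after that the jar turns with it
- cap_b (a joint): the same for jar_b's cap
- cap_c (a joint): the same for jar_c's cap
- tray: three-sided plywood drip tray fixed to the bench, open on its +y side (towards the jars), lined with brown paper at bench level (no step). Inside 320 mm along x, 200 mm along y; walls 12 mm thick, 32 mm high on the -y side and both x ends. Origin: at bench level, centre of the inside; the open edge is at y = +100 mm in its frame
- wax_tin: flat aluminium tin with a lid, 58 mm diameter, 26 mm high, standing in the tray's +x, -y corner (origin: centre of underside). To be left alone
- sanding_block: cork sanding block, 60 x 110 x 35 mm high, lying on the bench beyond the jars to the robot's left (origin: centre of underside). To be left alone
- glue_bottle: white glue bottle with a blue nozzle, 64 mm diameter, 183 mm high, to the left (origin: centre of underside). To be left alone
- chisel: wood chisel 280 mm long, 29 mm thick at the handle, lying along y on the far side of the bench beyond the tray (origin on the bench, 160 mm from the handle's end). To be left alone
- brush: varnish brush 200 mm long, 42 mm wide, 20 mm thick, lying along y on the far side of the bench beyond the jars (origin: middle of its length, on the bench). To be left alone
- mallet: joiner's mallet lying to the right of the tray, head 75 x 130 x 70 mm high with its centre 120 mm along +x from the origin, handle 240 mm long towards -x (origin on the bench). To be left alone
Not all that is in view belongs to the job. Leave any pink or red look-alike of the jar_a alone.

How it is judged:
On the way, in this order (a step that is already met when the one before it is completed fails the run):
1. the loose cap is found and screwed down to its stop (the stop reads -0.7; a tight cap cannot be turned there) (value of joint any of cap_a, cap_b, cap_c below -0.58 rad), for 0.2 s.
2. the jar with that cap has been slid wholly inside the tray (((y of jar_a in the frame of tray between -0.08 and 0.077 m and x of jar_a in the frame of tray between -0.135 and 0.135 m and value of joint cap_a below -0.55 rad) or (y of jar_b in the frame of tray between -0.08 and 0.077 m and x of jar_b in the frame of tray between -0.135 and 0.135 m and value of joint cap_b below -0.55 rad) or (y of jar_c in the frame of tray between -0.08 and 0.077 m and x of jar_c in the frame of tray between -0.135 and 0.135 m and value of joint cap_c below -0.55 rad))), for 0.2 s.
At the end, for the whole second after the job is handed in: The loose-capped jar stands upright and still, wholly inside the tray's open edge (within 8 mm), its cap within 7 degrees of its stop; the other two jars stand upright within 50 mm of their starts (they may have turned); nothing else moved over 40 mm (((y of jar_a in the frame of tray between -0.08 and 0.077 m and x of jar_a in the frame of tray between -0.135 and 0.135 m and value of joint cap_a below -0.55 rad and height (world z) of jar_a below 0.006 m and distance of each of jar_b, jar_c from where it was at the start of the episode below 0.05 m) or (y of jar_b in the frame of tray between -0.08 and 0.077 m and x of jar_b in the frame of tray between -0.135 and 0.135 m and value of joint cap_b below -0.55 rad and height (world z) of jar_b below 0.006 m and distance of each of jar_a, jar_c from where it was at the start of the episode below 0.05 m) or (y of jar_c in the frame of tray between -0.08 and 0.077 m and x of jar_c in the frame of tray between -0.135 and 0.135 m and value of joint cap_c below -0.55 rad and height (world z) of jar_c below 0.006 m and distance of each of jar_a, jar_b from where it was at the start of the episode below 0.05 m)) and angle between each of jar_a, jar_b, jar_c's own z axis and vertical below 0.1 rad and linear speed of each of jar_a, jar_b, jar_c below 0.02 m/s and distance of each of wax_tin, sanding_block, glue_bottle, chisel, brush, mallet from where it was at the start of the episode below 0.04 m); the robot touches nothing.
It fails at once if a jar is lifted off the bench (20 mm) (height (world z) of any of jar_a, jar_b, jar_c above 0.02 m).
It fails at once if a jar is tipped by more than 20 degrees (angle between any of jar_a, jar_b, jar_c's own z axis and vertical above 0.35 rad).
It also fails if it takes over 61 s, if anything falls off the work surface, if the arm or the gripper's body presses on something with over 40 N, if the wrist force passes 120 N, or if a joint passes its speed limit or range.

## Robot

A 6-joint arm with a two-finger parallel gripper is mounted at the origin on the work surface. World frame = base frame: x ahead of the robot, y to its left, z up, the work surface at z = 0. Lengths are in m, angles in rad, forces in N, time in s.
With the tool pointing down it reaches from about 0.35 to 0.875 m from the base axis. Payload 15.5 kg.
Tool frame: the origin (TCP) lies at the very end of the fingers, on their centre line; the grasp point (between the pads) lies 19 mm behind it; z points along the fingers, y is the line along which they close (so a half turn about z gives the same grasp; the last joint's range is limited). The gripper opens to 85 mm and grips with 20 to 120 N. Pads are 22 mm wide; open, the fingers measure 114 mm over their backs; the gripper's body (76 mm by 85 mm) begins 54 mm behind the grasp point. The pads swing forward as they close: fully open they stand 13 mm farther back than shut.
Start: joints at [-1.375, 0.494, 1.345, -0, 1.302, -0.096], TCP at [0.179, -0.599, 0.231] pointing down, gripper open.
Joint ranges: [-2.91, 2.91], [-0.82, 2.16], [0.22, 2.67], [-1.22, 4.37], [0.12, 2.79], [-3.08, 3.08]. Speed limits (rad/s): [1.89, 1.89, 2.57, 3.01, 3.01, 3.01].

## Interface

Orientations are given as a unit quaternion [x, y, z, w].
In Python, from workcell import env gives the robot as it stands.
- The arm moves only by the tool play_rows, never from a script. Its argument "series" is a list that holds one entry, the list of rows, each a list of 5 numbers: the finger opening in cm, from 0 to 8.54, then the shift along the tool's x, y, z in cm, then the turn about the tool's z in degrees. In form: [[[claw, dx, dy, dz, spin], ...]]. A call has 1 to 5 rows; each row shifts and turns the commanded pose from where the row before left it, along the tool's axes as they then stand; what a row does not reach is not made up. A row lasts 1/10 s, in which the tool goes at most 50 mm and 8.59 degrees, less where a joint would pass 70% of its speed; a pose out of reach is approached as far as the arm can. A call is refused whole if a number of a shift passes 5 or a number of a turn 8.59, either way. A call with a gripper value outside its range is refused whole. The fingers move at their own pace and stop on an object; "grip_force" is the grip in N (left out, the last holds). Time passes only in rows, so rows that do not move let the fingers close. It gives the time, the measured TCP pose, the force, the opening and the grip force at its end, in the units of the state.
- env.state(): the state, without advancing time (a new reading comes with each control period).
- env.grab_frame(name): name is "scene" or "top"; returns a dict with "frame" (384x512x3 uint8, blue, green, red), "K" (3x3 intrinsics, pixels), "camera_from_world" (4x4, takes a point from world to camera coordinates). Camera axes: x right, y up, looking along -z (the intrinsics and any distortion apply to the point x, -y, -z); pixel columns grow to the right and rows downward; lengths in m; the calibration is good to about 2 mm. A picture is of the moment at which its call begins. There is no depth.
- env.close_job(): hands the job in; it is judged then, once.
The state is a dict: "time": time; "qpos": joint angles; "dq": joint speeds; "joint_efforts": joint torques, N m; "tool_pos": TCP position; "ee_rot": TCP orientation; "contact_force": force on the tool from outside, world axes, zero at the start; "torque": the same for the moment, N m; "grip_width": finger opening in m; "grasp_force": force on a finger pad.
Only numpy, scipy, OpenCV 4.12 (cv2) and the standard library are available. Lean on these libraries where they do the work, as an engineer would, in place of code of your own. Each camera call takes 0.05 s, during which the arm holds its last target. There are 200 camera calls.

## Working session

There is one attempt and no reset: what is moved stays moved. The work goes in short steps, Python scripts to look and compute and a tool call to move; the robot and the scene stay as the last step left them, time stands still between calls to the robot, and variables do not carry over. Pictures are saved under pics/ and viewed, at most 10 in all, crops included, and the job is handed in when it is done.

Besides the shell and the picture viewer there is one more tool, called after "Emit:" as name([rows], argument=value, ...), one row to a line, values as JSON. play_rows: Moves the arm, as the interface text tells. Its arguments: {"type":"object","properties":{"series":{"type":"array","items":{"type":"array","items":{"type":"array","items":{"type":"number"}}}},"grip_force":{"type":"number"}},"required":["series"]}

```bash
mkdir -p pics; ls; python3 - <<'E'
from workcell import env
import cv2,numpy as np
s=env.state();print({k:np.round(v,3).tolist() for k,v in s.items()})
for n in("scene","top"):
    f=env.grab_frame(n);cv2.imwrite(f"pics/{n}0.png",f["frame"]);print(n,f["K"].tolist(),np.round(f["camera_from_world"],3).tolist(),f.keys())
a=[cv2.imread(f"pics/{n}0.png") for n in("scene","top")]
cv2.imwrite("pics/t0big.png",cv2.resize(a[1],(800,600),interpolation=2))
E
```

```text
pics
{'time': 0.0, 'qpos': [-1.376, 0.494, 1.346, 0.0, 1.303, -0.095], 'dq': [-0.0, 0.001, -0.001, -0.001, -0.0, 0.001], 'joint_efforts': [-0.002, -88.217, -38.387, -0.0, 0.01, 0.0], 'tool_pos': [0.179, -0.598, 0.231], 'ee_rot': [0.989, 0.145, -0.0, -0.001], 'contact_force': [0.326, -1.126, 0.407], 'torque': [-0.048, 0.016, 0.004], 'grasp_force': 0.0, 'grip_width': 0.085}
scene [[412.79155639656113, 0.0, 254.08755081055168], [0.0, 412.79155639656113, 190.95340557177278], [0.0, 0.0, 1.0]] [[-0.588, 0.809, 0.009, 0.382], [-0.665, -0.49, 0.564, 0.386], [0.461, 0.326, 0.826, -1.564], [0.0, 0.0, 0.0, 1.0]] dict_keys(['frame', 'K', 'camera_from_world'])
top [[444.3131411654609, 0.0, 248.08619189759105], [0.0, 444.3131411654609, 192.95903296264203], [0.0, 0.0, 1.0]] [[0.021, -1.0, 0.006, -0.026], [0.998, 0.021, 0.06, -0.624], [-0.06, 0.005, 0.998, -1.47], [0.0, 0.0, 0.0, 1.0]] dict_keys(['frame', 'K', 'camera_from_world'])
```

View pics/t0big.png

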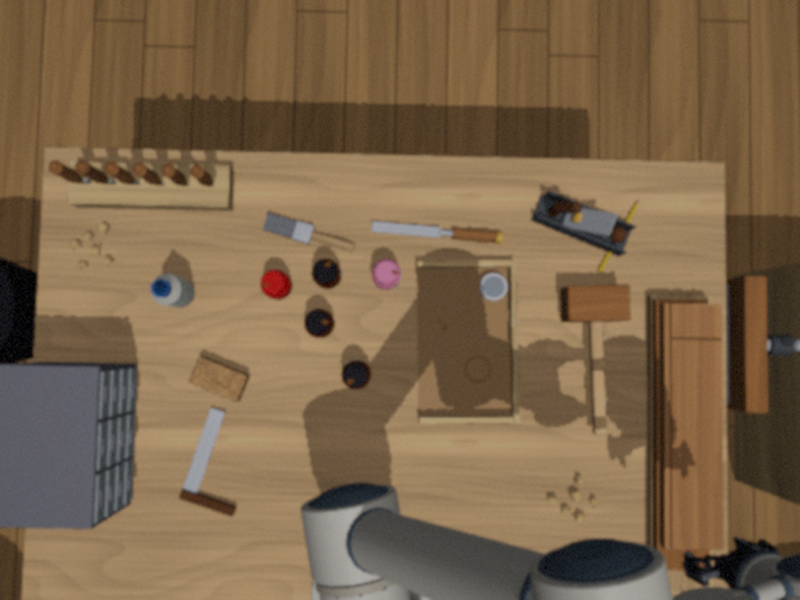

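View pics/scene0.png

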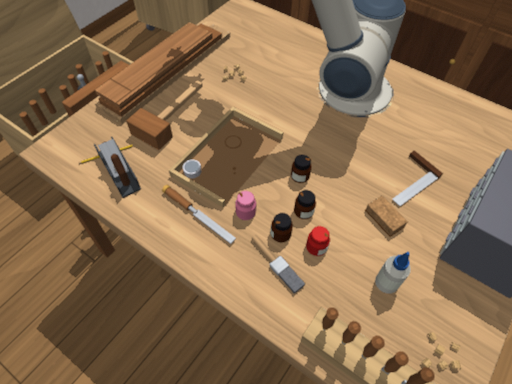

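The top view, at its enlarged scale, shows:
- amber jars with dark caps at about (327,273), (320,323) and (356,375)
- red and pink decoys at (277,284) and (387,274)
- the tray, spanning x 418–514 and y 258–420

The scene view shows the same jars at (283,228), (305,205) and (301,168), with labels facing the camera. Next I'll triangulate the caps.

```bash
cat > h.py <<'E'
from workcell import env
import cv2,numpy as np
def ray(f,uv):
    M=np.array(f["camera_from_world"]);R,t=M[:3,:3],M[:3,3];K=f["K"]
    d=R.T@np.array([(uv[0]-K[0,2])/K[0,0],-(uv[1]-K[1,2])/K[1,1],-1.])
    return -R.T@t,d/np.linalg.norm(d)
def plane(f,uv,z):
    c,d=ray(f,uv);return c+d*(z-c[2])/d[2]
def proj(f,p):
    M=np.array(f["camera_from_world"]);q=M[:3,:3]@np.asarray(p)+M[:3,3];q=f["K"]@(q*[1,-1,-1]);return q[:2]/q[2]
def tri(f,u,g,v):
    a,d=ray(f,u);b,e=ray(g,v);s=np.linalg.lstsq(np.c_[d,-e],b-a,rcond=None)[0]
    p,q=a+d*s[0],b+e*s[1];return (p+q)/2,np.linalg.norm(p-q)
def look():return env.grab_frame("scene"),env.grab_frame("top")
E
python3 - <<'E'
from h import *
s,t=look()
for n,f in(("scene",s),("top",t)):
    im=f["frame"];m=(im.max(2)<60).astype(np.uint8)
    k,_,st,c=cv2.connectedComponentsWithStats(m)
    for i in range(1,k):
        if 60<st[i,4]<1500 and 150<c[i][0]<340: print(n,st[i],c[i].round(1), plane(f,c[i],.08).round(3))
def crop(f,x,y,w,h,z):return cv2.resize(f["frame"][y:y+h,x:x+w],None,fx=z,fy=z,interpolation=cv2.INTER_NEAREST)
a=crop(s,255,145,90,110,5);b=crop(t,170,155,68,110,5)
cv2.imwrite("pics/c1.png",np.hstack([a,b]))
for uv in[(418,258),(514,258),(418,420),(514,420),(387,274),(493,287),(277,284)]:print(uv,plane(t,np.array(uv)/1.5625,.03).round(3))
E
```

```text
scene [254   0  38  16 307] [278.2   4.8] [-0.177 -0.477  0.08 ]
scene [307   0  15  29 184] [312.7  16.1] [-0.195 -0.318  0.08 ]
scene [121  35 100  80 304] [169.5  75.5] [ 0.424 -0.539  0.08 ]
scene [120  37  92  71 163] [165.3  72.4] [ 0.421 -0.562  0.08 ]
scene [163 126   9  18  74] [167.3 134.8] [ 0.638 -0.352  0.08 ]
scene [292 155  19  27 312] [301.4 166. ] [0.49  0.061 0.08 ]
scene [294 191  21  26 358] [304.4 202.8] [0.597 0.139 0.08 ]
scene [272 214  20  28 437] [281.7 227.7] [0.703 0.132 0.08 ]
top [201 166  16  18 210] [208.3 174.7] [0.677 0.116 0.08 ]
top [196 198  17  17 213] [203.5 206.2] [0.575 0.129 0.08 ]
top [220 231  17  17 211] [227.9 238.8] [0.473 0.048 0.08 ]
top [197 309  52  17 511] [222.  316.8] [0.227 0.061 0.08 ]
top [332 366  10  18  93] [336.3 374.5] [ 0.055 -0.302  0.08 ]
(418, 258) [ 0.718 -0.076  0.03 ]
(514, 258) [ 0.723 -0.282  0.03 ]
(418, 420) [ 0.375 -0.082  0.03 ]
(514, 420) [ 0.379 -0.285  0.03 ]
(387, 274) [ 0.682 -0.011  0.03 ]
(493, 287) [ 0.659 -0.237  0.03 ]
(277, 284) [0.656 0.223 0.03 ]
```

View pics/c1.png

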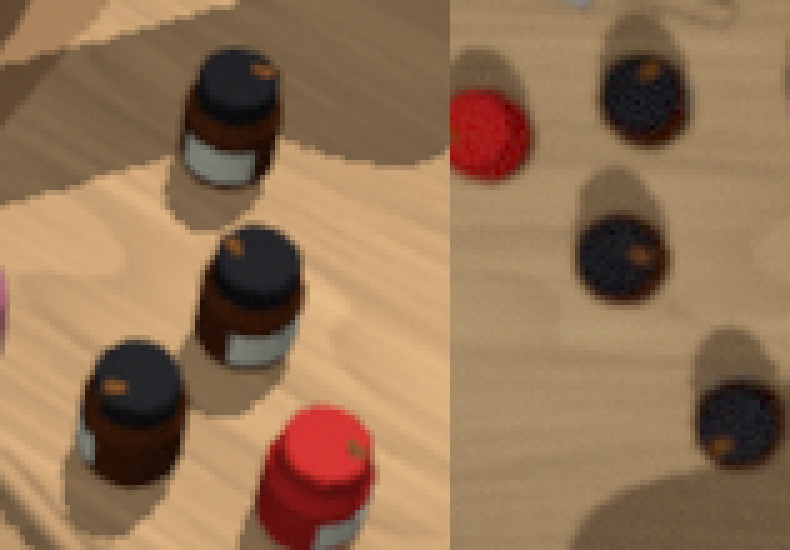

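The crop shows cap-top centres in the scene at (302.8,160), (306.4,197.2) and (282.6,219.8). In the top view they are at (227.6,239.4), (203.8,206) and (208.6,173.4). The labels are visible: near and middle face the camera, and the far one sits at the left edge.

```bash
python3 - <<'E'
from h import *
s,t=look()
for a,b in[((302.8,160),(227.6,239.4)),((306.4,197.2),(203.8,206)),((282.6,219.8),(208.6,173.4))]:
    p,e=tri(s,a,t,b);print(p.round(4),e.round(4),plane(s,a,.08).round(4),plane(t,b,.08).round(4))
E
```

```text
[0.4698 0.0508 0.0819] 0.0037 [0.4675 0.0518 0.08  ] [0.4707 0.0493 0.08  ]
[0.5749 0.1303 0.0748] 0.0038 [0.5772 0.1332 0.08  ] [0.5757 0.1281 0.08  ]
[0.6802 0.1175 0.0775] 0.0041 [0.6804 0.1199 0.08  ] [0.6809 0.1155 0.08  ]
```

Emit:
play_rows([
  [[8.5, 3.1, -3.6, 0, 0], [8.5, 3.1, -3.6, 0, 0], [8.5, 3.1, -3.6, 0, 0], [8.5, 3.1, -3.6, 0, 0], [8.5, 3.1, -3.6, 0, 0]],
], grip_force=25)

```text
time: 0.8
tool_pos: [0.2764, -0.3801, 0.2313]
ee_rot: [0.989, 0.145, 0.0, 0.0]
contact_force: [0.9, -1.1, -0.4]
grip_width: 0.0847
grasp_force: 0.0
```

Emit:
play_rows([
  [[8.5, 3.1, -3.6, 0, 0], [8.5, 3.1, -3.6, 0, 0], [8.5, 3.1, -3.6, 0, 0], [8.5, 3.1, -3.6, 0, 0], [8.5, 3.1, -3.6, 0, 0]],
])

```text
time: 1.3
tool_pos: [0.3734, -0.1633, 0.2315]
ee_rot: [0.989, 0.145, 0.0, 0.0]
contact_force: [0.3, -0.9, -0.8]
grip_width: 0.0848
grasp_force: 0.0
```

Emit:
play_rows([
  [[8.5, 3.1, -3.6, 0, 0], [8.5, 3.1, -3.6, 0, 0], [8.5, 3.1, -3.6, 0, 0], [8.5, 0, 0, 0, 0]],
])

```text
time: 1.7
tool_pos: [0.4327, -0.0303, 0.2314]
ee_rot: [0.989, 0.148, 0.001, -0.0]
contact_force: [0.6, -0.4, 0.6]
grip_width: 0.0848
grasp_force: 0.0
```

```bash
cat >> h.py <<'E'
def to(xyz,a_set=None):
    s=env.state();q=s["ee_rot"];a=2*np.arctan2(q[1],q[0]);d=np.array(xyz)-s["tool_pos"]
    print("t",round(s["time"],2),"tcp",np.round(s["tool_pos"],4),"a",round(np.degrees(a),1),"q",np.round(s["qpos"],2),"w",round(s["grip_width"],4),"gf",np.round(s["grasp_force"],1),"F",np.round(s["contact_force"],1),"T",np.round(s["torque"],3))
    print("tool cm",np.round(100*np.array([d@[np.cos(a),np.sin(a),0],d@[np.sin(a),-np.cos(a),0],-d[2]]),2))
E
python3 -c "
from h import *
to((.469,.050,.058))"
```

```text
t 1.7 tcp [ 0.4327 -0.0303  0.2314] a 17.0 q [-0.21  0.22  1.79  0.    1.13  1.07] w 0.0848 gf 0.0 F [ 0.6 -0.4  0.6] T [0.013 0.025 0.044]
tool cm [ 5.82 -6.62 17.34]
```

Emit:
play_rows([
  [[8.5, 2.9, -3.3, 0, 0], [8.5, 2.9, -3.3, 0, 0], [8.5, 0, 0, 4, 0], [8.5, 0, 0, 4, 0], [8.5, 0, 0, 0, 0]],
])

```text
time: 2.2
tool_pos: [0.4651, 0.045, 0.148]
ee_rot: [0.989, 0.145, -0.004, -0.001]
contact_force: [-0.6, -0.3, 1.1]
grip_width: 0.0852
grasp_force: 0.0
```

```bash
python3 -c "
from h import *
to((.469,.050,.058))"
```

```text
t 2.2 tcp [0.4651 0.045  0.148 ] a 16.7 q [-0.03  0.39  1.82 -0.    0.94  1.25] w 0.0852 gf 0.0 F [-0.6 -0.3  1.1] T [0.018 0.022 0.039]
tool cm [ 0.52 -0.37  9.  ]
```

Emit:
play_rows([
  [[8.5, 0.5, -0.4, 3, 0], [8.5, 0, 0, 3, 0], [8.5, 0, 0, 2, 0], [8.5, 0, 0, 1, 0], [8.5, 0, 0, 0, 0]],
])

```text
time: 2.7
tool_pos: [0.4715, 0.0499, 0.0615]
ee_rot: [0.989, 0.145, -0.0, -0.0]
contact_force: [0.1, -0.4, 0.5]
grip_width: 0.085
grasp_force: 0.0
```

```bash
python3 -c "
from h import *
to((.469,.050,.058))"
```

```text
t 2.7 tcp [0.4715 0.0499 0.0615] a 16.6 q [-0.02  0.55  1.89 -0.    0.71  1.26] w 0.085 gf 0.0 F [ 0.1 -0.4  0.5] T [-0.007 -0.046 -0.001]
tool cm [-0.24 -0.08  0.35]
```

Emit:
play_rows([
  [[4.5, 0, 0, 0.2, 0], [4.5, 0, 0, 0, 0], [4.5, 0, 0, 0, 0], [4.5, 0, 0, 0, 0], [4.5, 0, 0, 0, 0]],
])

```text
time: 3.2
tool_pos: [0.4719, 0.0504, 0.0602]
ee_rot: [0.989, 0.145, 0.001, 0.0]
contact_force: [-1.4, 3.1, 9.0]
grip_width: 0.0491
grasp_force: 27.2
```

```bash
python3 -c "
from h import *
to((.469,.050,.058))
s,t=look();cv2.imwrite('pics/n0.png',s['frame'])"
```

```text
t 3.2 tcp [0.4719 0.0504 0.0602] a 16.7 q [-0.02  0.55  1.89  0.    0.7   1.26] w 0.0491 gf 27.2 F [-1.4  3.1  9. ] T [ 0.192  0.129 -0.002]
tool cm [-0.29 -0.05  0.22]
```

Emit:
play_rows([
  [[4.5, 0, 0, 0, 8.5], [4.5, 0, 0, 0, 8.5], [4.5, 0, 0, 0, 8.5], [4.5, 0, 0, 0, 8.5], [4.5, 0, 0, 0, 0]],
])

```text
time: 3.8
tool_pos: [0.4726, 0.05, 0.0602]
ee_rot: [0.988, -0.154, 0.001, 0.0]
contact_force: [2.3, -2.2, 5.8]
grip_width: 0.0496
grasp_force: 27.0
```

```bash
python3 -c "
from h import *
to((.469,.050,.058))
s,t=look();cv2.imwrite('pics/n1.png',s['frame'])
b=cv2.imread('pics/n0.png')
f=lambda i:cv2.resize(i[130:240,250:330],None,fx=5,fy=5,interpolation=0)
cv2.imwrite('pics/n01.png',np.hstack([f(b),f(s['frame'])]))"
```

```text
t 3.8 tcp [0.4726 0.05   0.0602] a -17.7 q [-0.02  0.55  1.89 -0.    0.7   1.86] w 0.0496 gf 27.0 F [ 2.3 -2.2  5.8] T [-0.564 -0.285  0.083]
tool cm [-0.35  0.11  0.22]
```

View pics/n01.png

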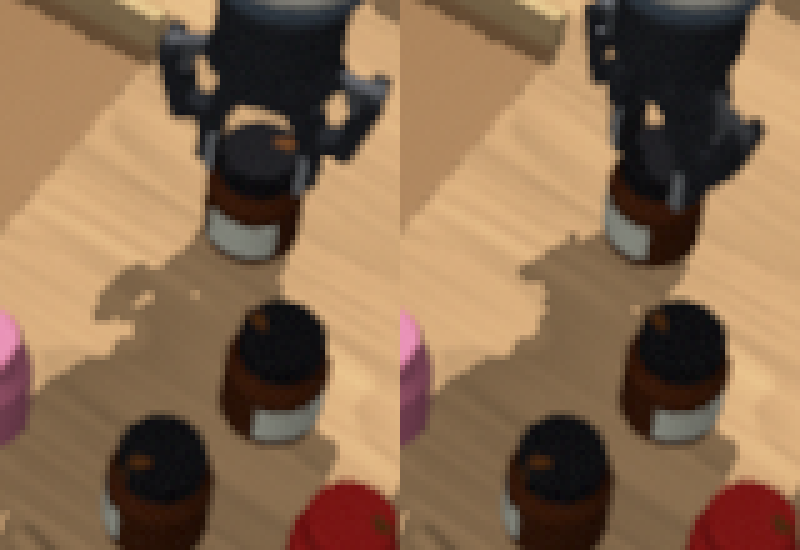

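The crop pair shows the near jar's label right edge moving from about 278 to 250 px. That is roughly 35°, the full twist, so this cap is tight. Next is the middle jar.

Emit:
play_rows([
  [[8.5, 0, 0, 0, 0], [8.5, 0, 0, 0, 0], [8.5, 0, 0, 0, 0], [8.5, 0, 0, 0, 0], [8.5, 0, 0, -1.5, 0]],
])

```text
time: 4.4
tool_pos: [0.4704, 0.0503, 0.0733]
ee_rot: [0.989, -0.151, -0.001, 0.0]
contact_force: [0.5, -0.1, -0.1]
grip_width: 0.0851
grasp_force: 0.0
```

Emit:
play_rows([
  [[8.5, 0, 0, -3, -8.5], [8.5, 0, 0, -3, -8.5], [8.5, 0, 0, 0, -8.5], [8.5, 0, 0, 0, -8.5], [8.5, 0, 0, 0, 0]],
])

```text
time: 4.9
tool_pos: [0.4714, 0.0503, 0.1345]
ee_rot: [0.989, 0.146, 0.0, 0.0]
contact_force: [-0.4, 0.3, -1.1]
grip_width: 0.0848
grasp_force: 0.0
```

```bash
python3 -c "
from h import *
to((.577,.130,.060))"
```

```text
t 4.9 tcp [0.4714 0.0503 0.1345] a 16.8 q [-0.02  0.42  1.82  0.    0.9   1.26] w 0.0848 gf 0.0 F [-0.4  0.3 -1.1] T [ 0.028 -0.027 -0.   ]
tool cm [12.42 -4.57  7.45]
```

Emit:
play_rows([
  [[8.5, 4.1, -1.5, 0, 0], [8.5, 4.1, -1.5, 0, 0], [8.5, 4.2, -1.6, 0, 0], [8.5, 0, 0, 0, 0], [8.5, 0, 0, 0, 0]],
])

```text
time: 5.4
tool_pos: [0.5768, 0.1303, 0.1335]
ee_rot: [0.99, 0.143, -0.001, 0.0]
contact_force: [0.0, -0.9, -0.4]
grip_width: 0.0847
grasp_force: 0.0
```

```bash
python3 -c "
from h import *
to((.577,.130,.060))"
```

```text
t 5.4 tcp [0.5768 0.1303 0.1335] a 16.5 q [ 0.12  0.56  1.54 -0.    1.05  1.4 ] w 0.0847 gf 0.0 F [ 0.  -0.9 -0.4] T [-0.054 -0.002 -0.012]
tool cm [0.01 0.04 7.35]
```

Emit:
play_rows([
  [[8.5, 0, 0, 2.5, 0], [8.5, 0, 0, 2.5, 0], [8.5, 0, 0, 1.5, 0], [8.5, 0, 0, 0.8, 0], [8.5, 0, 0, 0, 0]],
])

```text
time: 5.9
tool_pos: [0.5758, 0.1293, 0.0605]
ee_rot: [0.99, 0.144, -0.001, -0.0]
contact_force: [0.0, 0.0, -0.2]
grip_width: 0.0848
grasp_force: 0.0
```

Emit:
play_rows([
  [[4.5, 0, 0, 0, 0], [4.5, 0, 0, 0, 0], [4.5, 0, 0, 0, 0], [4.5, 0, 0, 0, 0], [4.5, 0, 0, 0, 0]],
])

```text
time: 6.4
tool_pos: [0.5775, 0.1301, 0.0622]
ee_rot: [0.989, 0.145, 0.001, -0.0]
contact_force: [-1.6, 1.5, 6.4]
grip_width: 0.0489
grasp_force: 26.1
```

```bash
python3 -c "
from h import *
to((.577,.130,.060))
s,t=look();cv2.imwrite('pics/m0.png',s['frame'])"
```

```text
t 6.4 tcp [0.5775 0.1301 0.0622] a 16.7 q [0.12 0.65 1.59 0.   0.89 1.4 ] w 0.0489 gf 26.1 F [-1.6  1.5  6.4] T [0.187 0.131 0.025]
tool cm [-0.05 -0.    0.22]
```

Emit:
play_rows([
  [[4.5, 0, 0, 0, 8.5], [4.5, 0, 0, 0, 8.5], [4.5, 0, 0, 0, 8.5], [4.5, 0, 0, 0, 8.5], [4.5, 0, 0, 0, 0]],
])

```text
time: 7.0
tool_pos: [0.5772, 0.1296, 0.0619]
ee_rot: [0.988, -0.153, 0.0, 0.0]
contact_force: [-0.7, -4.0, 5.6]
grip_width: 0.0493
grasp_force: 25.8
```

```bash
python3 -c "
from h import *
to((.577,.130,.060))
s,t=look();cv2.imwrite('pics/m1.png',s['frame'])
b=cv2.imread('pics/m0.png')
f=lambda i:cv2.resize(i[150:260,250:330],None,fx=5,fy=5,interpolation=0)
cv2.imwrite('pics/m01.png',np.hstack([f(b),f(s['frame'])]))"
```

```text
t 7.0 tcp [0.5772 0.1296 0.0619] a -17.6 q [ 0.12  0.65  1.6  -0.    0.89  2.  ] w 0.0493 gf 25.8 F [-0.7 -4.   5.6] T [-1.071  0.322 -0.01 ]
tool cm [-0.03 -0.04  0.19]
```

View pics/m01.png

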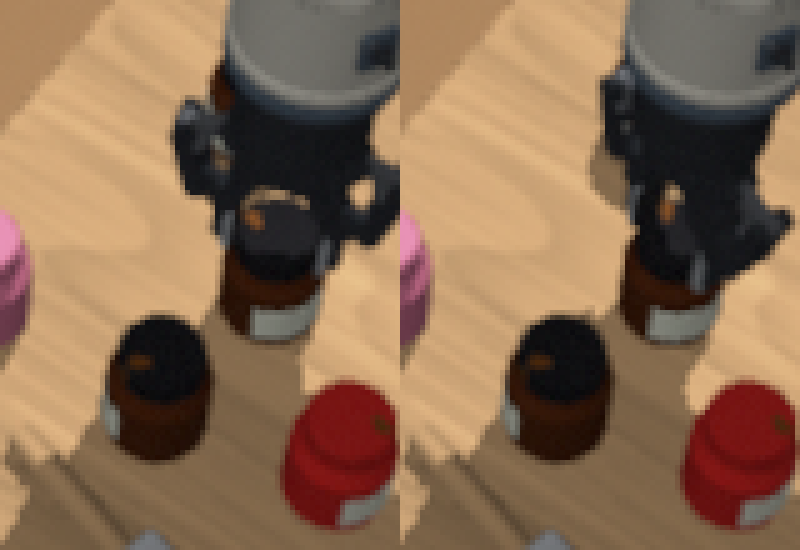

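In the middle-jar pair the drip on the cap turned, but the label's left edge barely moved (250 to 248), so this is the loose cap. I'll keep twisting to the stop.

Emit:
play_rows([
  [[4.5, 0, 0, 0, 8.5], [4.5, 0, 0, 0, 8.5], [4.5, 0, 0, 0, 8.5], [4.5, 0, 0, 0, 8.5], [4.5, 0, 0, 0, 8.5]],
], grip_force=35)

```text
time: 7.6
tool_pos: [0.5774, 0.1293, 0.0622]
ee_rot: [0.866, -0.5, 0.001, 0.0]
contact_force: [-1.4, -6.7, 11.4]
grip_width: 0.0484
grasp_force: 35.7
```

Emit:
play_rows([
  [[4.5, 0, 0, 0, 0], [4.5, 0, 0, 0, 0]],
])

```text
time: 7.8
tool_pos: [0.5775, 0.1295, 0.0621]
ee_rot: [0.867, -0.498, 0.001, -0.0]
contact_force: [-0.1, -3.4, 10.0]
grip_width: 0.0489
grasp_force: 35.7
```

```bash
python3 -c "
from h import *
to((.577,-.16,.060))
s,t=look();cv2.imwrite('pics/m2.png',s['frame'])
b=cv2.imread('pics/m1.png')
f=lambda i:cv2.resize(i[150:260,250:330],None,fx=5,fy=5,interpolation=0)
cv2.imwrite('pics/m12.png',np.hstack([f(b),f(s['frame'])]))"
```

```text
t 7.8 tcp [0.5775 0.1295 0.0621] a -59.7 q [ 0.12  0.65  1.59 -0.    0.89  2.73] w 0.0489 gf 35.7 F [-0.1 -3.4 10. ] T [-0.919  0.416  0.115]
tool cm [24.97 14.65  0.21]
```

View pics/m12.png

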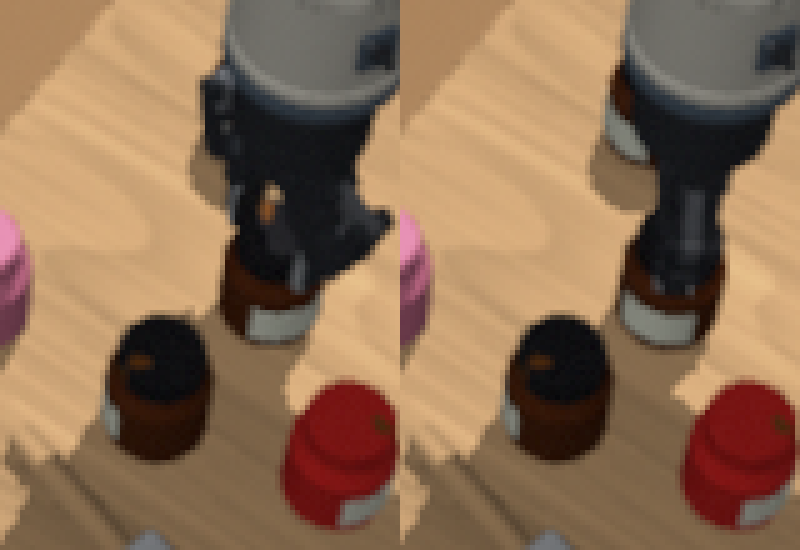

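The label's right edge moved from 322 to 296 (about 30°). The jar is now turning with its cap, so the stop is reached. Now I'll slide the jar along -y into the tray.

Emit:
play_rows([
  [[4.5, 0.5, 0.3, 0, 0], [4.5, 1, 0.6, 0, 0], [4.5, 1.5, 0.9, 0, 0], [4.5, 2, 1.2, 0, 0], [4.5, 2, 1.2, 0, 0]],
])

```text
time: 8.4
tool_pos: [0.576, 0.0475, 0.0617]
ee_rot: [0.867, -0.498, 0.0, -0.0]
contact_force: [0.2, 1.3, -0.9]
grip_width: 0.0488
grasp_force: 41.7
```

Emit:
play_rows([
  [[4.5, 2, 1.2, 0, 0], [4.5, 2, 1.2, 0, 0], [4.5, 2, 1.2, 0, 0], [4.5, 2, 1.2, 0, 0], [4.5, 2, 1.2, 0, 0]],
])

```text
time: 8.9
tool_pos: [0.5736, -0.0697, 0.0612]
ee_rot: [0.867, -0.498, -0.0, 0.0]
contact_force: [0.1, 0.2, -3.6]
grip_width: 0.0487
grasp_force: 45.0
```

```bash
python3 -c "
from h import *
to((.577,-.165,.060))"
```

```text
t 8.9 tcp [ 0.5736 -0.0697  0.0612] a -59.7 q [-0.22  0.64  1.63 -0.    0.87  2.39] w 0.0487 gf 45.0 F [ 0.1  0.2 -3.6] T [-0.051 -0.018 -0.006]
tool cm [8.4  4.51 0.12]
```

Emit:
play_rows([
  [[4.5, 2, 1.1, 0.05, 0], [4.5, 2, 1.1, 0.05, 0], [4.5, 2, 1.1, 0, 0], [4.5, 1.5, 0.8, 0, 0], [4.5, 0.9, 0.4, 0, 0]],
])

```text
time: 9.4
tool_pos: [0.5775, -0.1649, 0.0605]
ee_rot: [0.867, -0.499, 0.0, -0.0]
contact_force: [1.7, 6.4, 6.1]
grip_width: 0.0486
grasp_force: 48.6
```

Emit:
play_rows([
  [[4.5, 0, 0, 0, 0], [4.5, 0, 0, 0, 0], [4.5, 0, 0, 0, 0]],
])

```text
time: 9.7
tool_pos: [0.5772, -0.1629, 0.0601]
ee_rot: [0.867, -0.498, -0.0, 0.0]
contact_force: [-0.6, -0.9, -2.4]
grip_width: 0.0489
grasp_force: 47.3
```

```bash
python3 -c "
from h import *
to((.577,-.165,.060))"
```

```text
t 9.7 tcp [ 0.5772 -0.1629  0.0601] a -59.8 q [-0.37  0.67  1.57 -0.    0.9   2.24] w 0.0489 gf 47.3 F [-0.6 -0.9 -2.4] T [-0.256  0.003 -0.019]
tool cm [0.17 0.12 0.01]
```

Emit:
play_rows([
  [[4.5, 0, 0, 0.1, 0], [4.5, 0, 0, 0, 0], [8.5, 0, 0, 0, 0], [8.5, 0, 0, 0, 0], [8.5, 0, 0, 0, 0]],
])

```text
time: 10.2
tool_pos: [0.5774, -0.1633, 0.0592]
ee_rot: [0.867, -0.499, -0.0, -0.0]
contact_force: [-0.2, -0.8, 0.1]
grip_width: 0.0849
grasp_force: 0.0
```

Emit:
play_rows([
  [[8.5, 0, 0, 0, 0], [8.5, 0, 0, -1, 0], [8.5, 0, 0, -3, 0], [8.5, 0, 0, -4, 0], [8.5, 0, 0, -4, 0]],
])

```text
time: 10.7
tool_pos: [0.5772, -0.1635, 0.1811]
ee_rot: [0.867, -0.499, -0.0, 0.0]
contact_force: [0.5, -0.2, -0.1]
grip_width: 0.0849
grasp_force: 0.0
```

Emit:
play_rows([
  [[8.5, -3, 0, -4, 0], [8.5, -4, 0, -2, 0], [8.5, -4, 0, 0, 0], [8.5, 0, 0, 0, 0], [8.5, 0, 0, 0, 0]],
])

```text
time: 11.2
tool_pos: [0.5221, -0.068, 0.2402]
ee_rot: [0.867, -0.498, 0.001, -0.0]
contact_force: [0.5, -0.1, 0.3]
grip_width: 0.0849
grasp_force: 0.0
```

```bash
python3 -c "
from h import *
to((.577,-.165,.060))
s,t=look()
f=lambda i,x,y:cv2.resize(i[y:y+150,x:x+200],None,fx=4,fy=4,interpolation=2)
cv2.imwrite('pics/e.png',np.vstack([f(s['frame'],150,110)[:300*2],])); cv2.imwrite('pics/et.png',cv2.resize(t['frame'],(800,600)))"
```

```text
t 11.2 tcp [ 0.5221 -0.068   0.2402] a -59.8 q [-0.24  0.35  1.58 -0.    1.22  2.37] w 0.0849 gf 0.0 F [ 0.5 -0.1  0.3] T [-0.026  0.01  -0.002]
tool cm [11.15  0.14 18.02]
```

View pics/e.png

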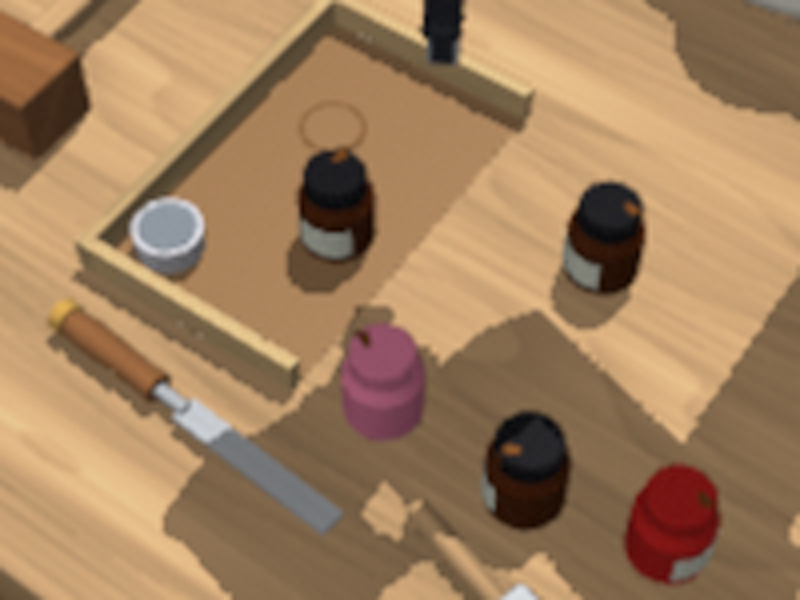

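View pics/et.png

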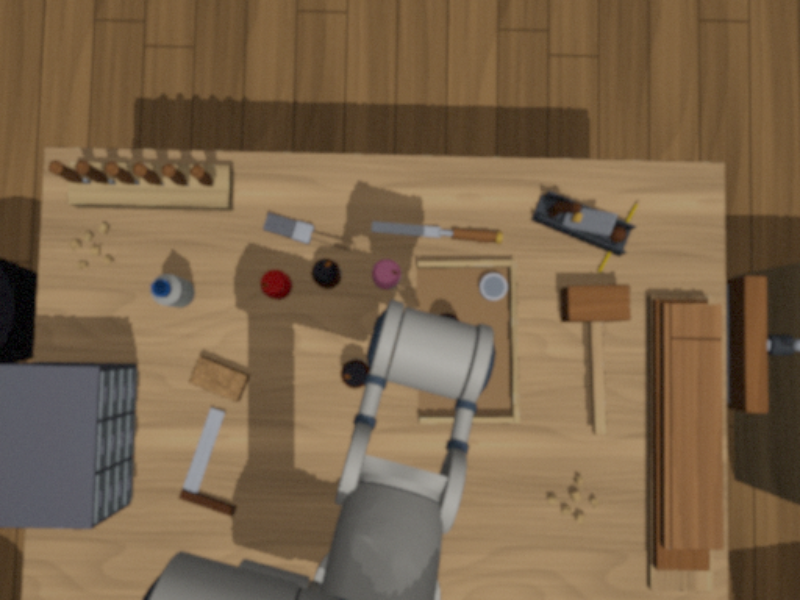

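Both views show the middle jar upright well inside the tray, at about (335,205) in the scene crop. The gripper is clear, and the other jars and objects stand where they were.

```bash
python3 -c "
from workcell import env
print(env.close_job())"
```

```text
the job is handed in; nothing more can be done
None
```

The middle jar had the loose cap: I screwed it down to its stop, slid the jar upright into the tray, and handed the job in at about 11 s of the 61 s allowed; the hand-in returned no verdict.

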